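# Close the balance's draught shield and tare it

## Robot

A 6-joint arm with a two-finger parallel gripper is mounted at the origin on the work surface. World frame = base frame: x ahead of the robot, y to its left, z up, the work surface at z = 0. Lengths are in mm, angles in rad, forces in N, time in s.
With the tool pointing down it reaches from about 275 to 750 mm from the base axis. Payload 10.2 kg.
Tool frame: the origin (TCP) lies between the finger pads; the fingertips stand 22 mm ahead of it and the grasp point (between the pads) lies 3 mm ahead of it (ctrl.nose_length is the distance from the TCP to the fingertips, in mm); z points along the fingers, y is the line along which they close (so a half turn about z gives the same grasp; the last joint's range is limited). The gripper opens to 85 mm and grips with 20 to 120 N. Pads are 22 mm wide; open, the fingers measure 114 mm over their backs; the gripper's body (76 mm by 85 mm) begins 54 mm behind the grasp point. The pads swing forward as they close: fully open they stand 13 mm farther back than shut.
Start: joints at [1.016, 0.313, 1.498, -0, 1.331, -0.223], TCP at [171.029, 496.367, 253.294] pointing down, gripper open.
Joint ranges: [-2.94, 2.94], [-0.97, 2.17], [0.19, 2.56], [-1.23, 4.37], [0.02, 3.11], [-2.88, 2.88]. Speed limits (rad/s): [2.39, 2.39, 3.01, 3.14, 3.14, 3.14].

## Interface

Orientations are given as a unit quaternion [w, x, y, z].
In Python, from rig import sense, imaging, ctrl gives the robot as it stands. The module is installed in compiled form; this text tells all that it offers.
- The arm moves only by the tool apply_moves, never from a script. Its argument "commands" is a list of rows, each a list of 5 numbers: the gripper command: -1 is fully open, 1 is shut, values between are in proportion, then the shift along the tool's x, y, z in mm, then the turn about the tool's z in degrees. A call has 1 to 20 rows; each row shifts and turns the commanded pose from where the row before left it, along the tool's axes as they then stand; what a row does not reach is not made up. A row lasts 1/8 s, in which the tool goes at most 62.5 mm and 10.7 degrees, less where a joint would pass 70% of its speed; a pose out of reach is approached as far as the arm can. A call is refused whole if a number of a shift passes 62.5 or a number of a turn 10.7, either way. A call with a gripper value outside its range is refused whole. The fingers move at their own pace and stop on an object; "newtons" is the grip in N (left out, the last holds). Time passes only in rows, so rows that do not move let the fingers close. It gives the time, the measured TCP pose, the force, the opening and the grip force at its end, in the units of the state.
- sense(): the state, without advancing time (a new reading comes with each control period).
- imaging.capture(name): name is "side" or "top" or "wrist"; returns the picture (400x640x3 uint8, blue, green, red); there is no depth.
- imaging.calibration(name): a dict with "camera_matrix" (3x3 intrinsics, pixels), "world_to_cam" (4x4, takes a point from world to camera coordinates). Camera axes: x right, y up, looking along -z (the intrinsics and any distortion apply to the point x, -y, -z); pixel columns grow to the right and rows downward; lengths in mm; the calibration is good to about 2 mm. A picture is of the moment at which its call begins: read the wrist's pose just before it. calibration takes no time and is no camera call; for the wrist camera it gives the pose at the moment of the call.
- ctrl.finish_job(): hands the job in; it is judged then, once.
The state is a dict: "time_s": time; "joints": joint angles; "dq": joint speeds; "tau": joint torques, N m; "eef_pos": TCP position; "ee_rot": TCP orientation; "force": force on the tool from outside, world axes, zero at the start; "wrist_torque": the same for the moment, N m; "grip_width": opening from 0.0 (shut) to 1.0 (fully open); "grip_force": force on a finger pad.
Only numpy, scipy, OpenCV 4.12 (cv2) and the standard library are available. Lean on these libraries where they do the work, as an engineer would, in place of code of your own. Each camera call takes 0.05 s, during which the arm holds its last target. There are 200 camera calls.

## Task

The empty weighing dish is on the laboratory balance and is to be tared: with the fingertips, gently push the draught shield's left-hand sliding door and its top sliding door fully shut by their handles, without gripping them. Only when both are shut, press the wide tare key on the front of the balance all the way down and let it spring back. Leave the dish, the other keys, the right-hand door (already shut) and the things standing around the balance alone.

Things in the scene. Friction and masses are not known exactly. Their poses are not given: they have to be found in the camera images.
- balance: White laboratory balance with a glass draught shield, fixed: 200 mm wide (y), 320 deep (x), 287 high without the top handle. Origin at the centre of its underside on the bench; front with keys to -x, left side +y. From the front: keypad deck (x -160 to -105 mm, 48 high), sloping display (to x -60, 75 high), glass chamber (to x 100), rear column (to x 160). Roof reaches y +-96 mm.
- left_door (a joint): Sliding glass door on the balance's left (+y) side, its glass upright 94 mm from the balance's centre plane: 0 = shut, grows as it slides to the balance's rear (+x), in m, at most 0.10. It moves with about 1 to 2 N, stays where it is left and has a hard stop at 0.
- left_handle (a point): Dark upright handle near the left door's front edge: 12 mm thick along x, standing 28 mm out from the glass (26 mm beyond the roof rail), 110 mm tall, its top 5 mm below the roof. Fingers can come down behind it (+x side), beside the balance; nothing else stands there above 120 mm height. Origin: middle of its upper end face, 15 mm inside its outer edge. Axes as the balance's.
- top_door (a joint): Sliding glass door in the balance's roof: 0 = shut, grows as it slides to the balance's rear (+x), in m, at most 0.10. It moves with about 1 to 2 N, stays where it is left and has a hard stop at 0.
- top_handle (a point): Dark ridge-shaped handle across the top door near its front edge: 12 mm thick along x, 60 mm wide (y), 20 mm high above the door's glass, which is flat behind it and 160 mm wide between rails standing 3 mm above it. Origin: middle of the ridge's top face. Axes as the balance's.
- right_door (a joint): The same kind of sliding door on the balance's right (-y) side; it is shut (0) at the start and stays so.
- right_handle (a point): Handle of the right door, the mirror image of the left one. Origin at the middle of its upper end face.
- tare_key (a joint): Travel of the tare key: 0 = up, 0.004 m = fully down. A spring key: it starts to move at 2.4 N, is fully down at 5.6 N and springs back by itself.
- tare_key_top (a point): Middle of the top face of the tare key: the wide oblong key, 18 mm (x) by 46 mm (y), in the middle of the keypad deck in front of the display, its top 7 mm above the deck. Axes as the balance's.
- power_key (a joint): Travel of the small round key (14 mm across) 65 mm left (+y) of the tare key; not to be pressed.
- print_key (a joint): Travel of the small round key (14 mm across) 58 mm right (-y) of the tare key; not to be pressed.
- dish: Empty white porcelain weighing dish, 58 mm across and 18 mm high, loose on the pan inside the glass chamber. Origin at the centre of its underside.
- jar: Amber sample jar with a white lid, 54 mm across, 75 mm high, standing beside the balance. Origin at the centre of its underside.
- weight: Steel 200 g calibration weight with a knob, 34 mm across, 57 mm high, standing beside the balance. Origin at the centre of its underside.
- bottle: White plastic bottle with a black cap, 48 mm across, 110 mm high, standing beside the balance. Origin at the centre of its underside.
Not all that is in view belongs to the job. Of the things shaped like the weight, the steel one is meant. Several things have the shape of the dish; the one meant has the colours described above.

How it is judged (in metres and radians):
On the way, in this order (a step that is already met when the one before it is completed fails the run):
1. the left door and the top door are both shut (within 4 mm) (value of joint each of left_door, top_door below 0.004 m), for 0.2 s.
2. the tare key is pressed down, both doors shut (all of step 1 and value of joint tare_key above 0.003 m), for 0.05 s.
At the end, for the whole second after the job is handed in: Left, top and right doors all shut within 4 mm, the tare key (pressed to at least 3 of its 4 mm after both doors were shut) up again within 1 mm, the dish still upright on the pan within 8 mm of its place, and the jar, weight and bottle upright within 15 mm of theirs (all of step 1 and value of joint right_door below 0.004 m and value of joint tare_key below 0.001 m and linear speed of dish below 0.02 m/s and distance of dish from where it was at the start of the episode below 0.008 m and angle between each of dish, jar, weight, bottle's own z axis and vertical below 0.1 rad and distance of each of jar, weight, bottle from where it was at the start of the episode below 0.015 m); the robot touches nothing.
It fails at once if the tare key is pressed while the left or top door stands open (value of joint tare_key above 0.002 m and value of joint any of left_door, top_door above 0.006 m).
It fails at once if another key is pressed or the right-hand door is pushed open (value of joint any of power_key, print_key above 0.002 m or value of joint right_door above 0.006 m).
It fails at once if a door handle is pinched between the fingers ((x of the grasp point in the frame of left_handle between -0.004 and 0.004 m and y of the grasp point in the frame of left_handle between -0.03 and 0.03 m and z of the grasp point in the frame of left_handle between -0.1 and 0.013 m and contact force between the fingers and left_door above 3 N) or (x of the grasp point in the frame of top_handle between -0.004 and 0.004 m and y of the grasp point in the frame of top_handle between -0.03 and 0.03 m and z of the grasp point in the frame of top_handle between -0.1 and 0.013 m and contact force between the fingers and top_door above 3 N)).
It fails at once if the balance is pushed harder than 45 N (contact force between any of the fingers, the arm and balance above 45 N).
It fails at once if the dish, jar, weight or bottle is lifted, knocked or shoved away (distance of dish from where it was at the start of the episode above 0.012 m or distance of any of jar, weight, bottle from where it was at the start of the episode above 0.02 m).
It also fails if it takes over 53 s, if anything falls off the work surface, if the arm or the gripper's body presses on something with over 40 N, if the wrist force passes 120 N, or if a joint passes its speed limit or range.

## Working session

There is one attempt and no reset: what is moved stays moved. The work goes in short steps, Python scripts to look and compute and a tool call to move; the robot and the scene stay as the last step left them, time stands still between calls to the robot, and variables do not carry over. Pictures are saved under pics/ and viewed, at most 10 in all, crops included, and the job is handed in when it is done.

Besides the shell and the picture viewer there is one more tool, called after "Request:" by a JSON object that holds its "api" and its "payload", one argument or row to a line. apply_moves: Moves the arm, as the interface text tells. Its arguments: {"type":"object","properties":{"commands":{"type":"array","items":{"type":"array","items":{"type":"number"}}},"newtons":{"type":"number"}},"required":["commands"]}

```bash
mkdir -p pics; python3 - <<'E'
from rig import sense, imaging, ctrl
import cv2,numpy as np
for n in("top","side"):
    cv2.imwrite(f"pics/{n}1.png",imaging.capture(n)); c=imaging.calibration(n); print(n,np.round(c["camera_matrix"],1).tolist(),np.round(c["world_to_cam"],3).tolist(),[k for k in c])
s=sense();print(s["time_s"],s["eef_pos"],s["ee_rot"],s["grip_width"],ctrl.nose_length)
E
```

```text
top [[415.6, 0.0, 316.1], [0.0, 415.6, 206.4], [0.0, 0.0, 1.0]] [[0.173, -0.985, -0.002, -82.534], [0.965, 0.169, 0.2, -681.887], [-0.197, -0.036, 0.98, -931.233], [0.0, 0.0, 0.0, 1.0]] ['camera_matrix', 'world_to_cam']
side [[469.9, 0.0, 328.1], [0.0, 469.9, 197.1], [0.0, 0.0, 1.0]] [[0.775, 0.632, 0.005, -517.473], [-0.601, 0.734, 0.316, 306.327], [0.196, -0.248, 0.949, -1268.881], [0.0, 0.0, 0.0, 1.0]] ['camera_matrix', 'world_to_cam']
0.1 [170.91511758 496.17634862 252.80212323] [-2.20198385e-04  1.65150726e-01  9.86268162e-01 -5.49945538e-04] 0.9990403575233862 22.0
```

View pics/top1.png

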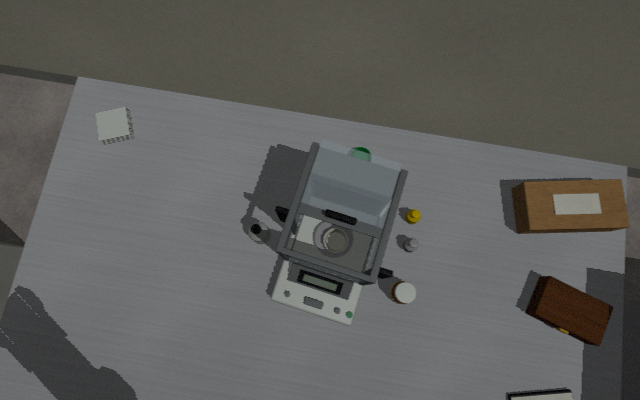

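View pics/side1.png

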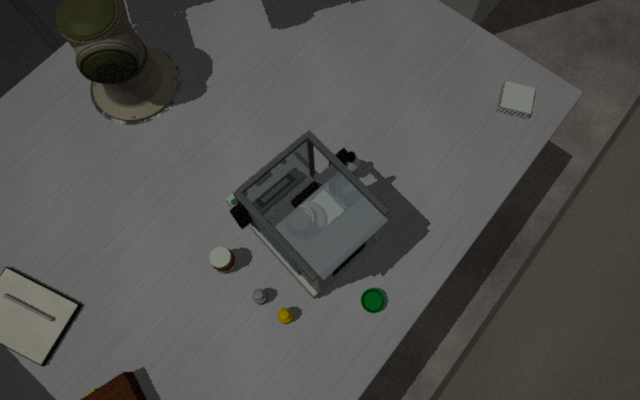

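The top view shows the balance with its roof corners near (315,146), (406,172), (372,282) and (281,252). The left handle is near (283,214), the top handle near (340,216), and the wide tare key near (313,301), between the round keys at (287,293) and (337,310). The side view agrees. I'll enlarge the top view to get exact pixels.

```bash
python3 - <<'E'
import cv2
a=cv2.imread("pics/top1.png")[135:335,230:430]
cv2.imwrite("pics/top1c.png",cv2.convertScaleAbs(cv2.resize(a,(600,600),interpolation=cv2.INTER_CUBIC),alpha=1.7))
E
```

```text
(no output)
```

View pics/top1c.png

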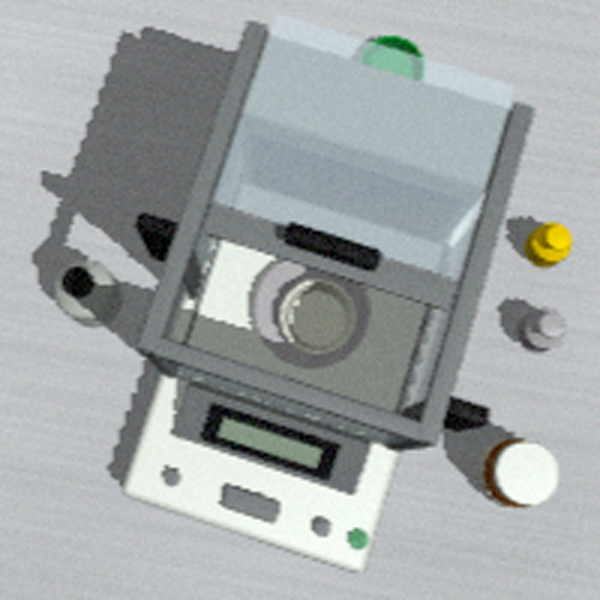

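```bash
cat > h.py <<'E'
from rig import imaging
import numpy as np
from scipy.optimize import least_squares
C=imaging.calibration("top");K=C["camera_matrix"];W=C["world_to_cam"]
def proj(p,K=K,W=W):
    c=(W@np.r_[p,1])[:3]; q=K@np.array([c[0],-c[1],-c[2]]); return q[:2]/q[2]
def back(uv,z,K=K,W=W):
    d=np.linalg.inv(K)@np.r_[uv,1]; R=W[:3,:3]; o=-R.T@W[:3,3]; d=R.T@(d*[1,-1,-1]); return o+d*(z-o[2])/d[2]
full=lambda u,v:np.array([230+u/3,135+v/3])
E
python3 - <<'E'
from h import *
# px crop, (x,y,z); x param by index
def pts(q):
    x,y,a,xt,xf,xr,yt=q
    return [((145,345),(xf,96,287)),((433,440),(xf,-96,287)),((250,22),(xr,96,287)),((535,105),(xr,-96,287)),
     ((125,490),(-160,100,48)),((362,567),(-160,-100,48)),((250,503),(xt,yt,55)),((171,477),(xt,yt+65,53)),((321,526),(xt,yt-58,53))]
def tw(q,p):
    c,s=np.cos(q[2]),np.sin(q[2]);return np.array([q[0]+c*p[0]-s*p[1],q[1]+s*p[0]+c*p[1],p[2]])
f=lambda q:np.concatenate([proj(tw(q,p))-full(*u) for u,p in pts(q)])
r=least_squares(f,[500,-50,0,-132,-60,160,0],x_scale=[10,10,.1,10,10,10,10]);q=r.x
print(np.round(q,3),np.round(r.fun,1))
c,s=np.cos(q[2]),np.sin(q[2])
inv=lambda w:np.array([c*(w[0]-q[0])+s*(w[1]-q[1]),-s*(w[0]-q[0])+c*(w[1]-q[1])])
for n,u,z in[("tophandle c",(333,244),304),("th lf",(286,240),304),("th rb",(380,260),304),("left outer back",(142,212),282),("left outer front",(135,235),282),("right h outer",(489,408),282),("bottlecap",(76,280),110),("jar",(526,470),75),("weight",(546,322),57),("tare",(250,503),55)]:
    w=back(full(*u),z);print(n,w.round(0),inv(w).round(0))
E
```

```text
[ 6.00531e+02 -1.69450e+01 -1.38000e-01 -1.39859e+02 -6.41630e+01
  1.54889e+02  1.30700e+00] [-2.5 -0.6  2.2  0.4 -0.6 -0.9  0.3  0.7 -0.9 -0.6  1.5  0.8 -0.  -0.
 -0.  -0.1  0.1  0.1]
tophandle c [628. -20. 304.] [28.  1.]
th lf [626.   8. 304.] [22. 28.]
th rb [624. -50. 304.] [ 27. -29.]
left outer back [632. 101. 282.] [ 15. 121.]
left outer front [617. 102. 282.] [ -0. 120.]
right h outer [ 549. -131.  282.] [ -36. -120.]
bottlecap [604. 162. 110.] [-22. 178.]
jar [ 523. -200.   75.] [ -51. -192.]
weight [ 641. -204.   57.] [  66. -180.]
tare [462.   4.  55.] [-140.    1.]
```

The fit holds: key spacing, roof width and handle reach agree to about 2 mm, giving balance yaw -0.138 rad. The left handle is at about x = 8 in the balance frame and the top handle at about x = 26. I'll square the tool to the balance (tool x = -balance x), shut the fingers and go above the spot behind the left handle.

Request:
{"api": "apply_moves", "payload": {
  "commands": [
    [1, 0, 0, -20, -10.7],
    [1, 0, 0, -20, -0.4],
    [1, -34, -20.5, -3, 0],
    [1, -34, -20.5, -3, 0],
    [1, -34, -20.5, -3, 0],
    [1, -34, -20.5, -3, 0],
    [1, -34, -20.5, -3, 0],
    [1, -34, -20.5, -3, 0],
    [1, -34, -20.5, -3, 0],
    [1, -34, -20.5, -3, 0],
    [1, -34, -20.5, -3, 0],
    [1, -34, -20.5, -3, 0],
    [1, -34, -20.5, -3, 0],
    [1, -34, -20.5, -3, 0],
    [1, -34, -20.5, -3, 0],
    [1, -34, -20.5, -3, 0],
    [1, -34, -20.5, -3, 0],
    [1, 0, 0, 0, 0],
    [1, 0, 0, 0, 0]
  ],
  "newtons": 20
}}

```text
time_s: 2.48
eef_pos: [633.5, 122.0, 337.9]
ee_rot: [-0.0, 0.069, 0.998, 0.0]
force: [0.1, 0.4, -0.5]
grip_width: -0.003
grip_force: 0.0
```

```bash
cat >> h.py <<'E'
from rig import sense
from scipy.spatial.transform import Rotation as Ro
q=(600.5,-16.9,-0.138)
def bal(w):
    c,s=np.cos(q[2]),np.sin(q[2]);return np.array([c*(w[0]-q[0])+s*(w[1]-q[1]),-s*(w[0]-q[0])+c*(w[1]-q[1]),w[2]])
def rep():
    s=sense();e=s["ee_rot"];R=Ro.from_quat([e[1],e[2],e[3],e[0]]).as_matrix()
    print("t",round(s["time_s"],2),"bal tcp",bal(s["eef_pos"]).round(1),"toolx ang",round(float(np.arctan2(-R[1,0],-R[0,0])),3),"F",np.round(s["force"],1),"w",round(s["grip_width"],2))
E
python3 - <<'E'
from h import *;import cv2
rep()
a=np.hstack([imaging.capture("wrist"),]);cv2.imwrite("pics/w1.png",a)
t=imaging.capture("top")[135:335,230:430];cv2.imwrite("pics/t2.png",cv2.convertScaleAbs(cv2.resize(t,(600,600),interpolation=cv2.INTER_CUBIC),alpha=1.7))
E
```

```text
t 2.48 bal tcp [ 13.6 142.1 337.9] toolx ang -0.138 F [ 0.1  0.4 -0.5] w -0.0
```

View pics/w1.png

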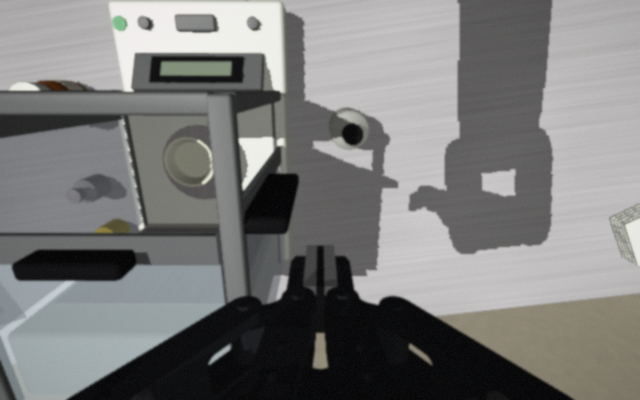

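The wrist view shows the left handle, its dark body over (245–298,175–231), clear ahead of the fingers. The top handle is at (18–135,250–278). I'll measure both with the wrist calibration.

```bash
python3 - <<'E'
from h import *
C=imaging.calibration("wrist");K,W=C["camera_matrix"],C["world_to_cam"]
print("cam",bal(-W[:3,:3].T@W[:3,3]).round(),"axis",W[2,:3].round(2))
for u,z in[((298,175),282),((288,231),282),((275,175),282),((245,228),282),((298,175),172),((20,251),304),((135,251),304),((13,265),304),((133,265),304),((230,97),287),((195,22),55)]:
    print(u,z,bal(back(np.array(u),z,K,W)).round())
s=sense()["eef_pos"]
for xl in(-6,6):
  for z in(282,172):
    c,sn=np.cos(q[2]),np.sin(q[2])
    print(xl,z,[proj(np.array([q[0]+c*x-sn*y,q[1]+sn*x+c*y,z]),K,W).round().tolist() for x in(8+xl,) for y in(94,122)])
E
```

```text
cam [-70. 144. 460.] axis [-0.32  0.04  0.95]
(298, 175) 282 [-22. 131. 282.]
(288, 231) 282 [ 13. 124. 282.]
(275, 175) 282 [-22. 118. 282.]
(245, 228) 282 [ 11.  98. 282.]
(298, 175) 172 [  7. 123. 172.]
(20, 251) 304 [ 15. -20. 304.]
(135, 251) 304 [ 15.  43. 304.]
(13, 265) 304 [ 23. -27. 304.]
(133, 265) 304 [ 23.  40. 304.]
(230, 97) 287 [-65.  97. 287.]
(195, 22) 55 [-140.    3.   55.]
-6 282 [[237.0, 214.0], [284.0, 214.0]]
-6 172 [[266.0, 170.0], [296.0, 170.0]]
6 282 [[239.0, 233.0], [285.0, 233.0]]
6 172 [[267.0, 182.0], [297.0, 182.0]]
```

Request:
{"api": "apply_moves", "payload": {
  "commands": [
    [1, -17, 0, 0, 0],
    [1, -17, 0, 0, 0],
    [1, 0, -12, 0, 0],
    [1, 0, -12, 0, 0],
    [1, 0, 0, 20, 0],
    [1, 0, 0, 20, 0],
    [1, 0, 0, 21, 0],
    [1, 0, 0, 0, 0],
    [1, 0, 0, 0, 0]
  ]
}}

```text
time_s: 3.7
eef_pos: [664.2, 92.9, 278.8]
ee_rot: [0.001, 0.069, 0.998, 0.0]
force: [-0.5, -0.2, -0.2]
grip_width: -0.001
grip_force: 0.0
```

```bash
python3 -c "from h import *;rep()"
```

```text
t 3.7 bal tcp [ 48.  117.5 278.8] toolx ang -0.138 F [-0.5 -0.2 -0.2] w -0.0
```

Request:
{"api": "apply_moves", "payload": {
  "commands": [
    [1, 8, 0, 0, 0],
    [1, 6, 0, 0, 0],
    [1, 4, 0, 0, 0],
    [1, 4, 0, 0, 0],
    [1, 4, 0, 0, 0],
    [1, 4, 0, 0, 0],
    [1, 4, 0, 0, 0],
    [1, 4, 0, 0, 0],
    [1, 4, 0, 0, 0],
    [1, 4, 0, 0, 0],
    [1, 4, 0, 0, 0],
    [1, 4, 0, 0, 0]
  ]
}}

```text
time_s: 5.2
eef_pos: [610.5, 100.6, 277.3]
ee_rot: [-0.0, 0.069, 0.998, 0.0]
force: [1.3, -0.6, 2.0]
grip_width: -0.001
grip_force: 0.7
```

```bash
python3 - <<'E'
from h import *;import cv2
rep();cv2.imwrite("pics/w2.png",imaging.capture("wrist"))
E
```

```text
t 5.2 bal tcp [ -6.3 117.8 277.3] toolx ang -0.138 F [ 1.3 -0.6  2. ] w -0.0
```

View pics/w2.png

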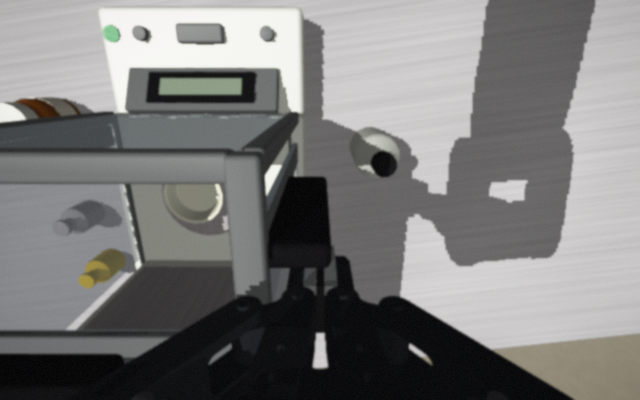

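The wrist view shows the fingertips against the back of the left handle (270–329,177–265), with about 1.5 N on the tool, so the door is moving. I'll keep pushing gently.

Request:
{"api": "apply_moves", "payload": {
  "commands": [
    [1, 3, 0, 0, 0],
    [1, 3, 0, 0, 0],
    [1, 3, 0, 0, 0],
    [1, 2, 0, 0, 0],
    [1, 2, 0, 0, 0]
  ]
}}

```text
time_s: 5.88
eef_pos: [597.7, 102.4, 277.2]
ee_rot: [-0.0, 0.069, 0.998, 0.0]
force: [2.1, 0.8, 0.2]
grip_width: -0.004
grip_force: 0.6
```

Request:
{"api": "apply_moves", "payload": {
  "commands": [
    [1, 2, 0, 0, 0],
    [1, 2, 0, 0, 0]
  ]
}}

```text
time_s: 6.12
eef_pos: [593.8, 102.9, 277.3]
ee_rot: [-0.0, 0.069, 0.998, 0.0]
force: [0.8, 0.7, -0.1]
grip_width: 0.004
grip_force: 0.6
```

Request:
{"api": "apply_moves", "payload": {
  "commands": [
    [1, 2, 0, 0, 0],
    [1, 1, 0, 0, 0]
  ]
}}

```text
time_s: 6.38
eef_pos: [593.1, 103.0, 277.4]
ee_rot: [0.004, 0.069, 0.998, 0.0]
force: [20.2, 0.3, -5.3]
grip_width: -0.001
grip_force: 10.1
```

Force rose to 20 N, so the left door is at its stop with the handle at about x = -41. That matches the right door's handle. Next I'll back off, rise and go behind the top handle.

Request:
{"api": "apply_moves", "payload": {
  "commands": [
    [1, -6, 0, 0, 0],
    [1, -8, 0, 0, 0],
    [1, 0, 0, -24, 0],
    [1, 0, 0, -24, 0],
    [1, 0, 0, -24, 0],
    [1, -18, -23, 0, 0],
    [1, -18, -23, 0, 0],
    [1, -18, -23, 0, 0],
    [1, -18, -23, 0, 0],
    [1, 0, -20, 0, 0],
    [1, 0, 0, 0, 0],
    [1, 0, 0, 0, 0]
  ]
}}

```text
time_s: 7.88
eef_pos: [660.3, -18.6, 349.8]
ee_rot: [0.0, 0.069, 0.998, 0.0]
force: [0.6, 0.4, 0.2]
grip_width: 0.004
grip_force: 0.0
```

```bash
python3 - <<'E'
from h import *;import cv2
rep();cv2.imwrite("pics/w3.png",imaging.capture("wrist"))
E
```

```text
t 7.88 bal tcp [ 59.5   6.6 349.8] toolx ang -0.137 F [0.6 0.4 0.2] w 0.0
```

View pics/w3.png

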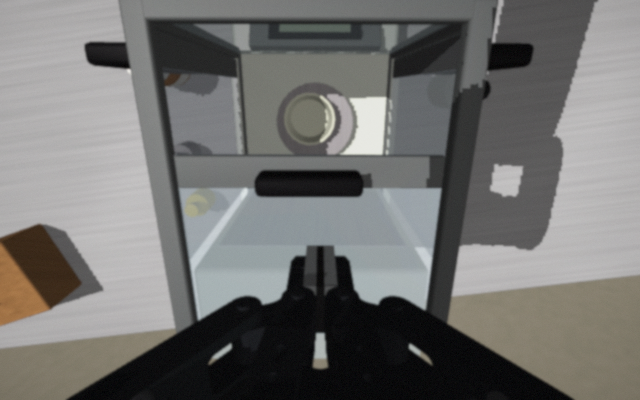

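The wrist view shows the left and right handles level (rows 55 and 56), so the left door is shut. The dish is in place, and the top handle at (256–362,171–195) lies ahead of the fingertips. Next I'll lower and push.

Request:
{"api": "apply_moves", "payload": {
  "commands": [
    [1, 0, -5, 10, 0],
    [1, 0, 0, 15, 0],
    [1, 0, 0, 10, 0],
    [1, 0, 0, 0, 0]
  ]
}}

```text
time_s: 8.43
eef_pos: [659.8, -24.2, 313.4]
ee_rot: [-0.001, 0.069, 0.998, 0.0]
force: [0.5, 0.2, 0.4]
grip_width: -0.001
grip_force: 0.0
```

Request:
{"api": "apply_moves", "payload": {
  "commands": [
    [1, 5, 0, 0, 0],
    [1, 4, 0, 0, 0],
    [1, 4, 0, 0, 0],
    [1, 4, 0, 0, 0],
    [1, 4, 0, 0, 0],
    [1, 4, 0, 0, 0],
    [1, 4, 0, 0, 0],
    [1, 4, 0, 0, 0],
    [1, 4, 0, 0, 0]
  ]
}}

```text
time_s: 9.55
eef_pos: [623.1, -19.2, 314.3]
ee_rot: [0.0, 0.069, 0.998, 0.0]
force: [1.6, 1.1, 0.9]
grip_width: -0.004
grip_force: 0.7
```

```bash
python3 - <<'E'
from h import *;import cv2
rep();cv2.imwrite("pics/w4.png",imaging.capture("wrist"))
E
```

```text
t 9.55 bal tcp [ 22.7   0.8 314.3] toolx ang -0.138 F [1.6 1.1 0.9] w -0.0
```

View pics/w4.png

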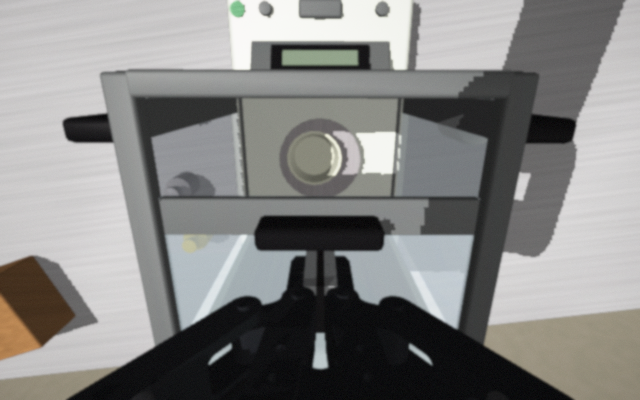

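The fingertips are on the back of the top handle (256–383,217–250), and the door's leading edge at row 198 has about 45 mm left to the front rail at row 97.

Request:
{"api": "apply_moves", "payload": {
  "commands": [
    [1, 4, 0, 0, 0],
    [1, 4, 0, 0, 0],
    [1, 4, 0, 0, 0],
    [1, 4, 0, 0, 0],
    [1, 4, 0, 0, 0],
    [1, 4, 0, 0, 0],
    [1, 3, 0, 0, 0],
    [1, 3, 0, 0, 0],
    [1, 2, 0, 0, 0],
    [1, 2, 0, 0, 0]
  ]
}}

```text
time_s: 10.85
eef_pos: [589.6, -14.6, 314.3]
ee_rot: [-0.0, 0.069, 0.998, 0.0]
force: [2.3, -0.2, -0.9]
grip_width: -0.002
grip_force: 0.6
```

Request:
{"api": "apply_moves", "payload": {
  "commands": [
    [1, 2, 0, 0, 0],
    [1, 2, 0, 0, 0]
  ]
}}

```text
time_s: 11.1
eef_pos: [585.6, -14.0, 314.3]
ee_rot: [-0.0, 0.069, 0.998, 0.0]
force: [1.2, -0.1, -0.8]
grip_width: 0.0
grip_force: 0.6
```

Request:
{"api": "apply_moves", "payload": {
  "commands": [
    [1, 2, 0, 0, 0],
    [1, 1, 0, 0, 0]
  ]
}}

```text
time_s: 11.35
eef_pos: [582.6, -13.6, 314.3]
ee_rot: [0.0, 0.069, 0.998, -0.0]
force: [1.4, 1.5, -0.6]
grip_width: 0.001
grip_force: 0.6
```

Request:
{"api": "apply_moves", "payload": {
  "commands": [
    [1, 2, 0, 0, 0],
    [1, 1, 0, 0, 0]
  ]
}}

```text
time_s: 11.6
eef_pos: [579.7, -13.3, 314.3]
ee_rot: [0.0, 0.069, 0.998, -0.0]
force: [1.5, -0.1, -0.6]
grip_width: -0.001
grip_force: 0.6
```

Request:
{"api": "apply_moves", "payload": {
  "commands": [
    [1, 1, 0, 0, 0],
    [1, 1, 0, 0, 0]
  ]
}}

```text
time_s: 11.85
eef_pos: [577.8, -13.0, 314.3]
ee_rot: [0.0, 0.069, 0.998, -0.0]
force: [1.8, -0.5, -0.2]
grip_width: -0.002
grip_force: 0.6
```

Request:
{"api": "apply_moves", "payload": {
  "commands": [
    [1, 1, 0, 0, 0],
    [1, 1, 0, 0, 0]
  ]
}}

```text
time_s: 12.1
eef_pos: [576.8, -12.9, 314.4]
ee_rot: [0.002, 0.069, 0.998, -0.0]
force: [10.5, 0.2, -3.0]
grip_width: 0.0
grip_force: 5.8
```

Request:
{"api": "apply_moves", "payload": {
  "commands": [
    [1, 1, 0, 0, 0],
    [1, 1, 0, 0, 0]
  ]
}}

```text
time_s: 12.35
eef_pos: [576.5, -12.9, 314.5]
ee_rot: [0.005, 0.069, 0.998, -0.0]
force: [24.1, -1.0, -6.7]
grip_width: -0.001
grip_force: 11.8
```

Request:
{"api": "apply_moves", "payload": {
  "commands": [
    [1, 1, 0, 0, 0],
    [1, 0.5, 0, 0, 0]
  ]
}}

```text
time_s: 12.6
eef_pos: [576.4, -12.8, 314.6]
ee_rot: [0.007, 0.069, 0.998, -0.0]
force: [31.0, -1.6, -8.1]
grip_width: -0.002
grip_force: 15.7
```

The top door is at its stop. I'll back off, rise, move out over the front and look at the tare key.

Request:
{"api": "apply_moves", "payload": {
  "commands": [
    [1, -5, 0, 0, 0],
    [1, -8, 0, 0, 0],
    [1, 0, 0, -20, 0],
    [1, 0, 0, -20, 0],
    [1, 22, 0, 0, 0],
    [1, 22, 0, 0, 0],
    [1, 22, 0, 0, 0],
    [1, 22, 0, 0, 0],
    [1, 22, 0, 0, 0],
    [1, 15, 0, 0, 0],
    [1, 0, 0, 30, 0],
    [1, 0, 0, 30, 0],
    [1, 0, 0, 30, 0],
    [1, 0, 0, 30, 0],
    [1, 0, 0, 30, 0],
    [1, 0, 0, 30, 0],
    [1, 0, 0, 0, 0],
    [1, 0, 0, 0, 0]
  ]
}}

```text
time_s: 14.85
eef_pos: [462.0, 3.1, 175.5]
ee_rot: [0.001, 0.069, 0.998, -0.0]
force: [-0.6, -0.3, 0.4]
grip_width: -0.0
grip_force: 0.0
```

```bash
python3 - <<'E'
from h import *;import cv2
rep();w=imaging.capture("wrist");t=imaging.capture("top")[135:335,230:430]
t=cv2.resize(t,(400,400),interpolation=cv2.INTER_CUBIC)
o=np.hstack([cv2.resize(w,(640,400))[:,140:540],t]);cv2.imwrite("pics/w5.png",cv2.convertScaleAbs(o,alpha=1.4))
E
```

```text
t 14.85 bal tcp [-139.9    0.7  175.5] toolx ang -0.138 F [-0.6 -0.3  0.4] w -0.0
```

View pics/w5.png

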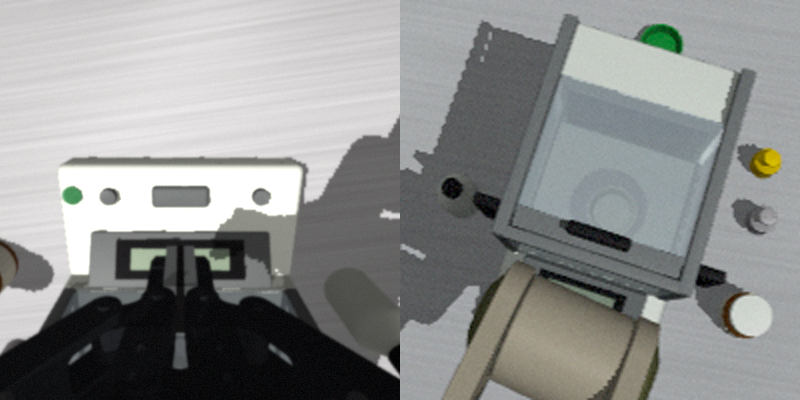

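The right half shows both doors shut. The wrist view shows the tare key at (320,196), the power key at (400,196) and the print key at (250,196). I'll check its position.

```bash
python3 - <<'E'
from h import *
C=imaging.calibration("wrist")
for u in((320.5,190),(320.5,196),(401,196),(250,196)):print(u,bal(back(np.array(u),55,C["camera_matrix"],C["world_to_cam"])).round(1))
rep()
E
```

```text
(320.5, 190) [-146.     2.3   55. ]
(320.5, 196) [-140.9    2.3   55. ]
(401, 196) [-140.9   66.5   55. ]
(250, 196) [-141.   -53.9   55. ]
t 14.95 bal tcp [-139.9    0.7  175.6] toolx ang -0.138 F [-0.9 -0.  -0.6] w -0.0
```

Request:
{"api": "apply_moves", "payload": {
  "commands": [
    [1, 1, 1, 25, 0],
    [1, 0, 0, 25, 0],
    [1, 0, 0, 25, 0],
    [1, 0, 0, 15, 0],
    [1, 0, 0, 0, 0]
  ]
}}

```text
time_s: 15.58
eef_pos: [460.6, 4.3, 84.4]
ee_rot: [-0.0, 0.069, 0.998, 0.0]
force: [-0.6, 1.2, 0.0]
grip_width: 0.001
grip_force: 0.0
```

Request:
{"api": "apply_moves", "payload": {
  "commands": [
    [1, 0, 0, 2, 0],
    [1, 0, 0, 2, 0],
    [1, 0, 0, 2, 0],
    [1, 0, 0, 1, 0]
  ]
}}

```text
time_s: 16.08
eef_pos: [460.6, 4.3, 77.3]
ee_rot: [0.0, 0.069, 0.998, -0.0]
force: [0.3, -0.4, 0.0]
grip_width: -0.001
grip_force: 0.0
```

Request:
{"api": "apply_moves", "payload": {
  "commands": [
    [1, 0, 0, 1, 0],
    [1, 0, 0, 1, 0]
  ]
}}

```text
time_s: 16.32
eef_pos: [460.6, 4.3, 75.4]
ee_rot: [0.0, 0.069, 0.998, -0.0]
force: [-1.1, -1.0, 2.7]
grip_width: 0.003
grip_force: 1.8
```

Contact. Now I'll press it through in small steps.

Request:
{"api": "apply_moves", "payload": {
  "commands": [
    [1, 0, 0, 1, 0],
    [1, 0, 0, 1, 0]
  ]
}}

```text
time_s: 16.58
eef_pos: [460.6, 4.3, 73.4]
ee_rot: [0.0, 0.069, 0.998, -0.0]
force: [-1.2, 0.2, 4.5]
grip_width: 0.002
grip_force: 2.6
```

Request:
{"api": "apply_moves", "payload": {
  "commands": [
    [1, 0, 0, 1, 0],
    [1, 0, 0, 0.5, 0],
    [1, 0, 0, 0, 0]
  ]
}}

```text
time_s: 16.95
eef_pos: [460.7, 4.3, 72.9]
ee_rot: [0.0, 0.069, 0.998, -0.0]
force: [-6.7, 1.0, 19.4]
grip_width: -0.002
grip_force: 9.7
```

The force is 19 N, well above the 5.6 N needed, so the key is fully down. I'll release it and retract.

Request:
{"api": "apply_moves", "payload": {
  "commands": [
    [1, 0, 0, -3, 0],
    [1, 0, 0, -10, 0],
    [1, 0, 0, -25, 0],
    [1, 0, 0, -25, 0],
    [1, 30, 0, -10, 0],
    [1, 30, 0, 0, 0],
    [1, 30, 0, 0, 0],
    [1, 30, 0, 0, 0],
    [1, 0, 0, 0, 0],
    [1, 0, 0, 0, 0]
  ]
}}

```text
time_s: 18.2
eef_pos: [342.5, 20.6, 145.2]
ee_rot: [0.001, 0.069, 0.998, -0.0]
force: [0.1, -0.2, -0.3]
grip_width: 0.0
grip_force: 0.0
```

```bash
python3 - <<'E'
from h import *;import cv2
rep();t=imaging.capture("top")[135:335,230:430]
cv2.imwrite("pics/t6.png",cv2.convertScaleAbs(cv2.resize(t,(600,600),interpolation=cv2.INTER_CUBIC),alpha=1.7))
E
```

```text
t 18.2 bal tcp [-260.7    1.7  145.2] toolx ang -0.138 F [ 0.1 -0.2 -0.3] w 0.0
```

View pics/t6.png

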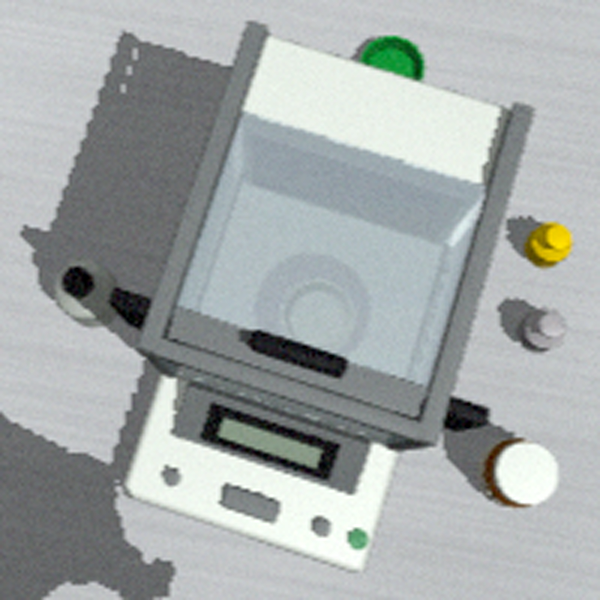

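The picture shows both doors shut, with the left handle at (130,303) and the top handle at (297,353). The jar, weight, bottle and dish have not moved, and the arm is clear.

```bash
python3 -c "
from rig import ctrl
print(ctrl.finish_job())"
```

```text
the job is handed in; nothing more can be done
None
```

I pushed the left and top doors shut to their stops, then pressed the tare key fully and released it. The last picture showed everything else in place, and I handed the job in at about 18 s; no verdict came back.

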